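Load the laundry soap chute

ROBOT

A 6-joint arm with a two-finger parallel gripper is mounted at the origin on the work surface. World frame = base frame: x ahead of the robot, y to its left, z up, the work surface at z = 0. Lengths are in m, angles in rad, forces in N, time in s.
With the tool pointing down it reaches from about 0.325 to 0.9 m from the base axis. Payload 6.1 kg.
Tool frame: the origin (TCP) lies on the centre line of the jaws, within the pads' length; the fingertips stand 14 mm ahead of it and the grasp point (between the pads) lies 5 mm behind it; z points along the fingers, y is the line along which they close (so a half turn about z gives the same grasp; the last joint's range is limited). The gripper opens to 87 mm and grips with 3 to 60 N. Pads are 19 mm wide; open, the fingers measure 117 mm over their backs; the gripper's body (75 mm by 190 mm) begins 51 mm behind the grasp point.
Start: joints at [-0.126, 0.22, 1.526, -0, 1.395, -0.126], TCP at [0.625, -0, 0.237] pointing down, gripper open.
Joint ranges: [-2.98, 2.98], [-0.91, 2.08], [0.09, 2.57], [-1.24, 4.39], [0.2, 2.65], [-2.68, 2.68]. Speed limits (rad/s): [2.57, 2.57, 3.01, 3.14, 3.14, 3.14].

INTERFACE

Orientations are given as a rotation vector (axis times angle).
In Python, from rig import r, planner, cams, monitor gives the robot as it stands. Calls block until the motion is done:
- r.move_to(position, orientation): joint-space move of the TCP to a pose.
- r.line_to(position, rot=None, v=0.15, stop_force=None): straight line of the TCP; rot=None keeps the orientation; v is the mean speed in m/s. With stop_force (N) it stops when the force on the tool has changed by that much, and returns True; else False.
- r.move_j(angles): joint-space move.
- r.gripper_open() and r.grasp(): open the fingers fully, or close them until they stop; the grip force is fixed at half the most.
- r.sleep(seconds).
- planner.inverse_kinematics(position, orientation): joint angles nearest the present ones, or None.
- cams.snapshot(name): name is "scene" or "side" or "wrist"; returns a dict with "color" (384x512x3 uint8, blue, green, red), "range_z" (384x512 float32, m along the optical axis (not along the pixel's ray), 0 where there is no reading), "fx", "fy", "cx", "cy" (pixels), "R" (3x3) and "t" (3): a world point X has camera coordinates R X + t. Camera axes: x right, y down, z forward; pixel columns grow to the right and rows downward; lengths in m; the calibration is good to about 2 mm. A picture is of the moment at which its call begins.
A pose or a line that the arm cannot do raises r.PlanningError and nothing moves.
- r.job_done(): hands the job in; it is judged then, once.
Readings, each from a call of its own:
- monitor.read_clock(): time.
- monitor.read_q(): joint angles.
- monitor.read_qd(): joint speeds.
- monitor.read_joint_efforts(): joint torques, N m.
- monitor.read_position(): TCP position.
- monitor.read_eef_rot(): TCP orientation.
- monitor.read_wrist_force(): force on the tool from outside, world axes, zero at the start.
- monitor.read_ft_torque(): the same for the moment, N m.
- monitor.read_grip_width(): opening from 0.0 (shut) to 1.0 (fully open).
- monitor.read_gripper_force(): force on a finger pad.
Only numpy, scipy, OpenCV 4.12 (cv2) and the standard library are available. Lean on these libraries where they do the work, as an engineer would, in place of code of your own. Each camera call takes 0.05 s, during which the arm holds its last target. There are 200 camera calls.

TASK

Pick up the oblong bar of laundry soap and drop it into the upper end of the sloping soap chute, lengthwise, so that it slides down under the wire hoops and rests flat in the channel against the stop at the bottom. Leave the round soap and the scrubbing brush where they are.

Things in the scene. Friction and masses are not known exactly. Their poses are not given: they have to be found in the camera images.
- soap_bar: Oblong ivory bar of laundry soap with rounded edges, 100 (x) by 46 (y) by 34 (z) mm, about 0.2 kg, lying flat on the table. Origin at its centre (17 mm above the table), x along its length, z up.
- chute: Fixed white plastic chute on a grey stand: a straight open-topped channel, 72 mm wide inside, floor sloping down at 33 degrees towards its own +x; slick, so soap slides down by itself. Side and back walls, 4 mm thick, stand 30 mm above the floor (square to it), the stop at the low end 28 mm. Origin on the table below the middle of the mouth; x level, pointing downhill; y across; z up.
- chute_mouth (a point): Middle of the mouth, the open upper part: on the channel floor, 140 mm above the table, over the chute's origin. From here the floor reaches 71 mm level back (-x) to the back wall. A level bar let go here lengthwise touches with its uphill end first, then tips onto the slope and slides. Laid across, it stays on the walls and jams.
- chute_home (a point): Where the bar's centre ends when fully home against the stop: chute frame x = 135, y = 0, z = 73 mm. The stop's inner face meets the floor at x = 168 mm, 31 mm above the table. Two wire hoops bridge the channel, 62 mm clear over the floor; their tops stand at x = 111 and 144 mm, 149 and 127 mm above the table.
- soap_cake: Bystander: round ivory cake of hand soap, diameter 68 mm, 28 mm high, origin at its centre.
- scrub_brush: Bystander: wooden scrubbing brush, bristles down, 125 (x) by 52 (y) by 44 (z) mm, origin at its centre.
Mind the look-alikes: they are no part of the job. Leave any turquoise look-alike of the soap_bar alone.

How it is judged:
On the way:
1. the soap bar goes in at the mouth, lengthwise: its centre above the open upper part of the channel, between the walls' lines and low over the floor (x of soap_bar in the frame of chute between -0.055 and 0.075 m and y of soap_bar in the frame of chute between -0.022 and 0.022 m and z of soap_bar in the frame of chute between 0.09 and 0.225 m and angle between the x axis of soap_bar and the x axis of chute, either way round below 0.85 rad).
At the end, for the whole second after the job is handed in: The soap bar lies lengthwise in the channel at its lower end, against the stop: its centre within 15 mm along x, 20 mm across and 12 mm in height of the home position, lying flat (not on edge), at rest (x of soap_bar in the frame of chute between 0.120059 and 0.150059 m and y of soap_bar in the frame of chute between -0.02 and 0.02 m and z of soap_bar in the frame of chute between 0.0605615 and 0.0845615 m and angle between the x axis of soap_bar and the x axis of chute, either way round below 0.85 rad and angle between soap_bar's own y axis and vertical above 1.35 rad and linear speed of soap_bar below 0.02 m/s); the robot touches nothing.
It fails at once if the round soap is moved by more than 30 mm (distance of soap_cake from where it was at the start of the episode above 0.03 m).
It fails at once if the scrubbing brush is moved by more than 30 mm (distance of scrub_brush from where it was at the start of the episode above 0.03 m).
It also fails if it takes over 37 s, if anything falls off the work surface, if the arm or the gripper's body presses on something with over 40 N, if the wrist force passes 120 N, or if a joint passes its speed limit or range.

## Working session

There is one attempt and no reset: what is moved stays moved. The work goes in short steps, each a Python script; the robot and the scene stay as the last script left them, time stands still between calls to the robot, and variables do not carry over. Pictures are saved under pics/ and viewed, at most 10 in all, crops included, and the job is handed in when it is done.

```bash
mkdir -p pics; ls; python3 - <<'E'
from rig import r, planner, cams, monitor
import cv2,numpy as np,pickle
d={n:cams.snapshot(n) for n in("scene","side")}
pickle.dump(d,open('snap.pkl','wb'))
for n in d:
    cv2.imwrite(f'pics/{n}0.png',d[n]["color"]); print(n,d[n]["fx"],-d[n]["R"].T@d[n]["t"],(d[n]["range_z"]>0).mean())
print(monitor.read_clock())
E
```

```text
pics
scene 425.07650825841085 [ 0.88764721 -0.60453907  0.65468358] 0.9961598714192709
side 381.88553282963704 [0.48934725 0.76810212 0.65806363] 0.9960378011067709
0.1
```

View pics/scene0.png

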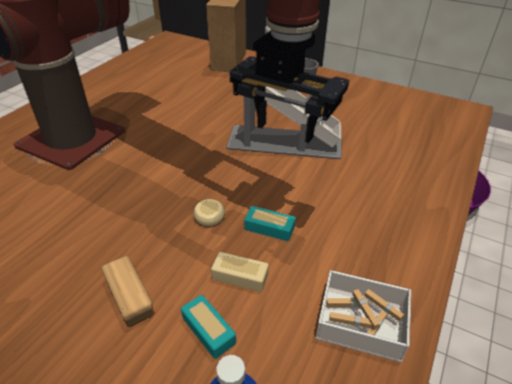

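View pics/side0.png

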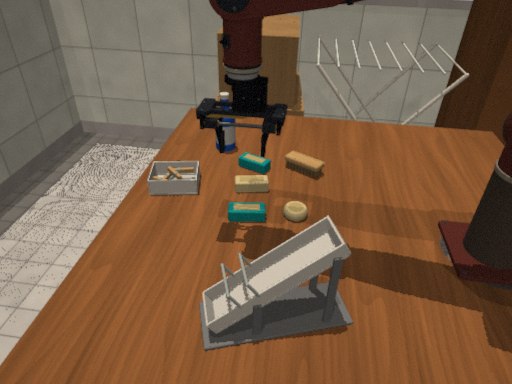

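The scene view shows the ivory bar at (240,271), the round soap at (209,212), the brush at (127,290), and teal look-alikes at (270,223) and (208,326). The chute is behind the gripper at about (290,110). The side view shows the bar at (252,184), the round soap at (295,211), and the whole chute. Its mouth is at (325,240), its stop at (212,310), and downhill runs to image left (+x).

```bash
cat > h.py <<'E'
import numpy as np,cv2
def cloud(s):
    h,w=s["range_z"].shape; u,v=np.meshgrid(np.arange(w),np.arange(h)); z=s["range_z"]
    c=np.stack([(u-s["cx"])/s["fx"]*z,(v-s["cy"])/s["fy"]*z,z],-1)
    return (c-s["t"])@s["R"]
def ivory(s,seed,lo=(15,40,120),hi=(35,150,255)):
    m=cv2.inRange(cv2.cvtColor(s["color"],cv2.COLOR_BGR2HSV),lo,hi)
    n,l,st,ce=cv2.connectedComponentsWithStats(m)
    return l==l[seed[1],seed[0]],m
E
python3 - <<'E'
import pickle; from h import *
d=pickle.load(open('snap.pkl','rb'))
for n,sd in (("scene",(240,268)),("side",(252,181))):
    s=d[n];P=cloud(s)
    print(n,cv2.cvtColor(s["color"],cv2.COLOR_BGR2HSV)[sd[1],sd[0]],cv2.cvtColor(s["color"],cv2.COLOR_BGR2HSV)[330,150])
    u,v=sd; p=P[v-35:v+36,u-45:u+46]; hh=cv2.cvtColor(s["color"],cv2.COLOR_BGR2HSV)[v-35:v+36,u-45:u+46]
    # by height and colour
    m=((p[...,2]>.008)&(hh[...,0]>15)&(hh[...,0]<40)).astype(np.uint8)
    k,l,st,ce=cv2.connectedComponentsWithStats(m); m=l==l[35,45]
    q=p[m]; zt=np.percentile(q[:,2],90); t=q[q[:,2]>zt-.006]
    print(m.sum(),'top',np.median(t[:,2]),cv2.minAreaRect((t[:,:2]*1000).astype(np.float32)),'all',cv2.minAreaRect((q[:,:2]*1000).astype(np.float32)))
# chute from the side view
P=cloud(d["side"]); q=P[200:345,190:360].reshape(-1,3); H=cv2.cvtColor(d["side"]["color"],cv2.COLOR_BGR2HSV)[200:345,190:360].reshape(-1,3)
m=(H[:,1]<50)&(H[:,2]>120)&(q[:,2]>.02)&(q[:,2]<.25); q=q[m]
print(len(q),q.min(0),q.max(0))
# plane fit RANSAC for planes with 33 deg tilt
rng=np.random.default_rng(0);rem=q
for i in range(4):
    best=None
    for _ in range(1500):
        a=rem[rng.choice(len(rem),3,False)];nn=np.cross(a[1]-a[0],a[2]-a[0]);L=np.linalg.norm(nn)
        if L<1e-6: continue
        nn/=L; k=abs((rem-a[0])@nn)<.0025
        if best is None or k.sum()>best.sum(): best=k
    a=rem[best];c=a.mean(0);nn=np.linalg.svd(a-c,full_matrices=False)[2][2];nn*=np.sign(nn[2])
    print(best.sum(),'c',c.round(4),'n',nn.round(3),'tilt',np.degrees(np.arccos(nn[2])),a.min(0).round(3),a.max(0).round(3)); rem=rem[~best]
    if len(rem)<100: break
E
```

```text
scene [ 20 105 202] [ 12 158 155]
1493 top 0.03387256085974469 ((728.1060791015625, -388.6459045410156), (104.39430236816406, 526.6448364257812), 25.251605987548828) all ((728.1060791015625, -388.6459045410156), (104.39430236816406, 526.6448364257812), 25.251605987548828)
side [ 19 104 167] [ 13 170 153]
529 top 0.03520171205827532 ((539.8524780273438, 279.7049255371094), (97.9352798461914, 978.2721557617188), 10.900115013122559) all ((536.8441772460938, 279.0597839355469), (98.3879165649414, 977.7489013671875), 11.293464660644531)
3604 [0.39277537 0.19092465 0.0303008 ] [0.65555356 0.35102869 0.21538675]
2397 c [0.5151 0.2541 0.1117] n [0.51  0.187 0.839] tilt 32.93557996594384 [0.393 0.191 0.03 ] [0.637 0.341 0.188]
745 c [0.5205 0.2758 0.1384] n [0.515 0.184 0.838] tilt 33.11994646903315 [0.399 0.194 0.053] [0.655 0.35  0.215]
187 c [0.5863 0.2993 0.1386] n [0.508 0.194 0.839] tilt 32.92458675823844 [0.557 0.252 0.125] [0.619 0.338 0.151]
150 c [0.635  0.3067 0.0453] n [-0.773 -0.289  0.564] tilt 55.643191535950706 [0.623 0.274 0.035] [0.656 0.351 0.055]
```

```bash
python3 - <<'E'
import pickle; from h import *
d=pickle.load(open('snap.pkl','rb'))
for n,sd in (("scene",(240,268)),("side",(252,181))):
    s=d[n];P=cloud(s);u,v=sd;p=P[v-35:v+36,u-45:u+46]; hh=cv2.cvtColor(s["color"],cv2.COLOR_BGR2HSV)[v-35:v+36,u-45:u+46]
    m=((p[...,2]>.008)&(p[...,2]<.06)&(hh[...,0]>14)&(hh[...,0]<40)).astype(np.uint8)
    k,l,st,ce=cv2.connectedComponentsWithStats(m); m=l==l[35,45]
    q=p[m]; t=q[q[:,2]>.029]
    print(n,m.sum(),'top',np.median(t[:,2]).round(4),cv2.minAreaRect((t[:,:2]*1000).astype(np.float32)),'all',cv2.minAreaRect((q[:,:2]*1000).astype(np.float32)))
    # ray cast of the mask centroid of the top surface -> two-view triangulation
    vv,uu=np.nonzero(m&(p[...,2]>.029)); ray=s["R"].T@np.array([(uu.mean()+u-45-s["cx"])/s["fx"],(vv.mean()+v-35-s["cy"])/s["fy"],1]); d[n]["ray"]=(-s["R"].T@s["t"],ray/np.linalg.norm(ray))
(c1,a),(c2,b)=d["scene"]["ray"],d["side"]["ray"]
k=np.linalg.lstsq(np.c_[a,-b],c2-c1,rcond=None)[0];X,Y=c1+a*k[0],c2+b*k[1];print('tri',(X+Y)/2,'gap',np.linalg.norm(X-Y))
s=d["side"];P=cloud(s); q=P[200:345,190:360].reshape(-1,3); H=cv2.cvtColor(s["color"],cv2.COLOR_BGR2HSV)[200:345,190:360].reshape(-1,3)
q=q[(H[:,1]<50)&(H[:,2]>120)&(q[:,2]>.02)&(q[:,2]<.25)]
nn=np.array([.51,.187,.839]);nn/=np.linalg.norm(nn);c=np.array([.5151,.2541,.1117])
yaw=np.arctan2(nn[1],nn[0]);print('yaw floor',np.degrees(yaw))
h=(q-c)@nn
for tag,k in(('floor',abs(h)<.003),('tops',abs(h-.030)<.004)):
    a=q[k]; ex=np.array([np.cos(yaw),np.sin(yaw)]);ey=np.array([-ex[1],ex[0]])
    x,y=a[:,:2]@ex,a[:,:2]@ey; print(tag,k.sum(),h[k].mean(),'x',np.percentile(x,[0,1,99,100]).round(4),'y',np.percentile(y,[0,1,99,100]).round(4))
    if tag=='floor': print('x at z=.14',np.median(x+(a[:,2]-.14)/np.tan(np.radians(33))))
    if tag=='tops':
        hist=np.histogram(y,bins=np.arange(y.min(),y.max()+.004,.004));print(np.c_[hist[1][:-1].round(3),hist[0]].tolist())
        for lo in(1,0):
            g=a[(y>np.median(y)) if lo else (y<np.median(y))]
            f=cv2.fitLine(g[:,:2].astype(np.float32),cv2.DIST_HUBER,0,.01,.01).ravel();print('wall dir',np.degrees(np.arctan(f[1]/f[0])),'y',f[2:]@ey)
E
```

```text
scene 1494 top 0.0339 ((628.3190307617188, -179.20777893066406), (99.98866271972656, 48.18816375732422), 11.572236061096191) all ((628.4102783203125, -179.06982421875), (100.20518493652344, 48.1672477722168), 11.99758529663086)
side 532 top 0.0351 ((627.171142578125, -175.96768188476562), (99.24688720703125, 49.64985656738281), 11.56871223449707) all ((627.2826538085938, -175.94485473632812), (99.4746322631836, 49.64985656738281), 11.568713188171387)
tri [ 0.62895294 -0.17895136  0.03088458] gap 0.000472131706356448
yaw floor 20.136303428248134
floor 2422 2.673919380988614e-05 x [0.4551 0.4595 0.6922 0.6951] y [0.0348 0.0361 0.1124 0.114 ]
x at z=.14 0.5275204205773624
tops 778 0.029203181591212362 x [0.467  0.4677 0.7113 0.7118] y [0.0329 0.0337 0.114  0.1144]
[[0.033, 198.0], [0.037, 73.0], [0.041, 5.0], [0.045, 6.0], [0.049, 6.0], [0.053, 6.0], [0.057, 7.0], [0.061, 7.0], [0.065, 9.0], [0.069, 7.0], [0.073, 7.0], [0.077, 8.0], [0.081, 10.0], [0.085, 6.0], [0.089, 7.0], [0.093, 9.0], [0.097, 8.0], [0.101, 9.0], [0.105, 20.0], [0.109, 286.0], [0.113, 84.0]]
wall dir 20.27571 y 0.11194238186756808
wall dir 20.199669 y 0.03593442162064117
```

```bash
cat >> h.py <<'E'
from scipy.spatial.transform import Rotation as Ro
def down(yaw):
    x=np.array([np.cos(yaw),np.sin(yaw),0]);z=np.array([0,0,-1.]);return Ro.from_matrix(np.c_[x,np.cross(z,x),z]).as_rotvec()
BAR=np.array([.6282,-.178]);BY=np.radians(11.8)
CY=np.radians(20.2);ex=np.array([np.cos(CY),np.sin(CY)]);O=.5275*ex+.0738*np.array([-ex[1],ex[0]])
E
python3 - <<'E'
import pickle; from h import *
from rig import r, planner, cams, monitor
d=pickle.load(open('snap.pkl','rb'));P=cloud(d["scene"]).reshape(-1,3)
P=P[(P[:,2]>.01)&(P[:,2]<.08)]; q=P[:,:2]-BAR; e=np.array([np.cos(BY),np.sin(BY)]);x=q@e;y=q@[-e[1],e[0]]
for lab,k in(("+y",y>.03),("-y",y<-.03)):
    k&=abs(x)<.02; print(lab,'nearest obstacle',abs(y[k]).min() if k.any() else None)
k=(abs(x)<.05)&(abs(y)<.11)&(abs(y)>.03);print('under body, max z',P[k,2].max() if k.any() else 0)
print(O,monitor.read_eef_rot(),down(0),down(np.pi))
for f in(0,np.pi):
    print(planner.inverse_kinematics([*BAR,.02],down(BY+f)),planner.inverse_kinematics([*O,.21],down(CY+f)))
E
```

```text
+y nearest obstacle 0.11163628082570352
-y nearest obstacle 0.09360214554528101
under body, max z 0.036734766988897216
[0.46957206 0.25140559] [-2.22042827e+00 -2.22040204e+00  1.74596265e-03] [3.14159265 0.         0.        ] [1.92367069e-16 3.14159265e+00 0.00000000e+00]
[-3.96784619e-01  5.11722732e-01  1.58732889e+00 -8.88178420e-16
  1.04254103e+00  9.68062856e-01] [ 3.43451057e-01  2.00892726e-02  1.79623088e+00 -4.44089210e-16
  1.32527250e+00  1.56169088e+00]
[-3.96784619e-01  5.11722732e-01  1.58732889e+00 -4.44089210e-16
  1.04254103e+00 -2.17352980e+00] [ 0.34345106  0.02008927  1.79623088  0.          1.3252725  -1.57990178]
```

```bash
python3 - <<'E'
from h import *
from rig import r, planner, cams, monitor
r.move_to([*BAR,.13],down(BY))
s=cams.snapshot("scene");cv2.imwrite('pics/scene1.png',s["color"][150:350,130:390].repeat(2,0).repeat(2,1))
print('stopped',r.line_to([*BAR,.020],v=.1,stop_force=8)); print(monitor.read_position())
r.grasp();print('width',monitor.read_grip_width()*87,monitor.read_gripper_force())
r.line_to([*BAR,.30],v=.2);print('width',monitor.read_grip_width()*87,monitor.read_wrist_force())
s=cams.snapshot("scene");cv2.imwrite('pics/scene2.png',s["color"])
print(monitor.read_clock())
E
```

```text
stopped False
[ 0.62895989 -0.17832403  0.02101578]
width 46.04176808725442 29.99933729879558
width 46.08171583328591 [-0.62226597  0.41772098 -2.42237897]
4.7833
```

View pics/scene2.png

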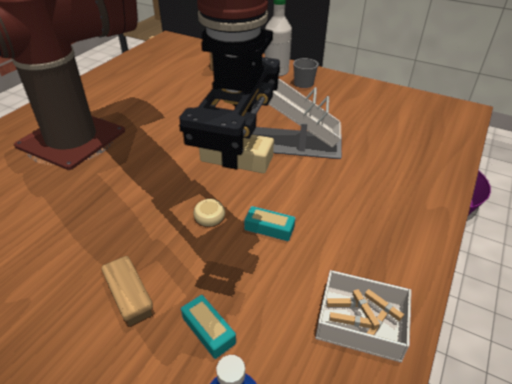

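The bar is held level by the fingers at about (235,150). The round soap, brush and look-alikes are undisturbed. Before placing, I'll check the chute from this second view.

```bash
python3 - <<'E'
from h import *
from rig import r, planner, cams, monitor
ey=np.array([-ex[1],ex[0]])
def chk(s,tag):
    P=cloud(s).reshape(-1,3);H=cv2.cvtColor(s["color"],cv2.COLOR_BGR2HSV).reshape(-1,3)
    x=(P[:,:2]-O)@ex;y=(P[:,:2]-O)@ey;hf=(P[:,2]-(.14-x*np.tan(np.radians(33))))*np.cos(np.radians(33))
    b=(H[:,1]<60)&(H[:,2]>90)&(abs(y)<.06)&(x>-.09)&(x<.2)&(s["range_z"].ravel()>0)
    w=b&(hf>.006)&(hf<.027)&(x>-.05)&(x<.14)
    for sg in(1,-1):
        k=w&(sg*y>.02); print(tag,'wall',sg,k.sum(),np.percentile(y[k],[5,50,95]).round(4) if k.any() else '')
    k=b&(abs(y)<.03)&(abs(hf)<.012); print(tag,'floor n',k.sum(),'h err',np.median(hf[k]) if k.any() else '')
    k=b&(abs(abs(y)-.038)<.006)&(hf>.02)&(hf<.04); print(tag,'wall tops h 99%',k.sum(),np.percentile(hf[k],98) if k.any() else '','x',x[k].min() if k.any() else '',x[k].max() if k.any() else '')
chk(cams.snapshot("scene"),'scene');chk(cams.snapshot("side"),'side')
E
```

```text
scene wall 1 393 [0.0321 0.0352 0.038 ]
scene wall -1 488 [-0.0438 -0.041  -0.0384]
scene floor n 140 h err -0.0015196700346249072
scene wall tops h 99% 549 0.034901251615695864 x 0.010900626625352055 0.18395983667456556
side wall 1 950 [0.0371 0.0384 0.0397]
side wall -1 818 [-0.0392 -0.0376 -0.0363]
side floor n 2317 h err -4.905176331473197e-05
side wall tops h 99% 1508 0.03184965006738613 x -0.06391891584494104 0.18441776653042483
```

```bash
python3 - <<'E'
from h import *
from rig import r, planner, cams, monitor
T=O+(-.001)*np.array([-ex[1],ex[0]])
r.move_to([*T,.32],down(CY))
print('touch',r.line_to([*T,.204],v=.1,stop_force=8),monitor.read_position(),T,monitor.read_grip_width()*87)
s=cams.snapshot("side");cv2.imwrite('pics/side2.png',s["color"])
print(monitor.read_clock())
E
```

```text
touch False [0.4704724  0.25067062 0.20490162] [0.46991736 0.25046709] 45.68589152440717
7.9167
```

View pics/side2.png

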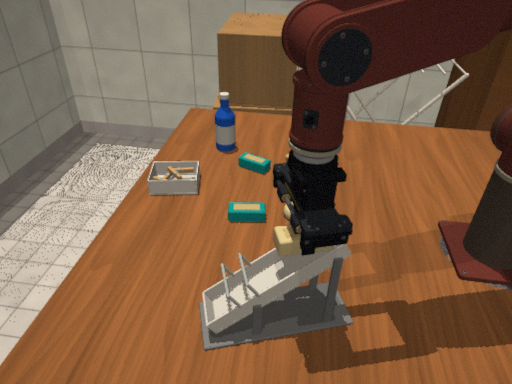

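The bar sits lengthwise over the mouth at about (290,243), between the walls, with the hoops clear at (235,280). I'll release it now.

```bash
python3 - <<'E'
from h import *
from rig import r, planner, cams, monitor
r.gripper_open(); r.sleep(1.0)
p=monitor.read_position(); r.line_to([p[0],p[1],.36],v=.15); r.sleep(.5)
s=cams.snapshot("side");cv2.imwrite('pics/side3.png',s["color"])
P=cloud(s).reshape(-1,3);H=cv2.cvtColor(s["color"],cv2.COLOR_BGR2HSV).reshape(-1,3)
x=(P[:,:2]-O)@ex;y=(P[:,:2]-O)@[-ex[1],ex[0]];hf=(P[:,2]-(.14-x*np.tan(np.radians(33))))*np.cos(np.radians(33))
k=(H[:,0]>14)&(H[:,0]<40)&(H[:,1]>60)&(abs(y)<.04)&(x>-.1)&(x<.2)&(hf>.025)&(hf<.1)
print(k.sum(),'x',np.percentile(x[k],[1,50,99]),'y',np.percentile(y[k],[1,50,99]),'h',np.percentile(hf[k],[5,50,95]),monitor.read_clock())
E
```

```text
932 x [0.09438824 0.14317306 0.18052305] y [-0.0373082  -0.00044372  0.03589804] h [0.02712175 0.03389067 0.03599679] 11.6083
```

View pics/side3.png

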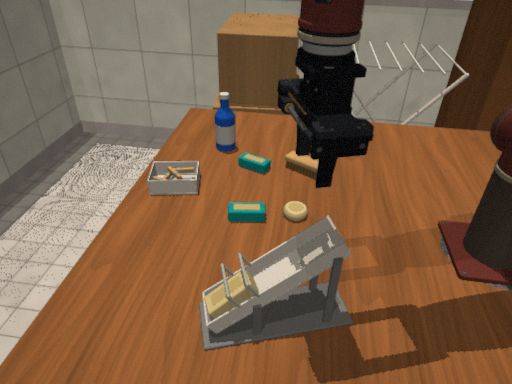

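The bar lies at (232,292), lengthwise and flat under the hoops against the stop. Its top is 34 mm above the floor and centred at x ≈ 0.143, against 0.144 expected when home.

```bash
python3 -c "
from rig import r
print(r.job_done())"
```

```text
the job is handed in; nothing more can be done
None
```

The soap bar went in lengthwise and rests flat against the stop at the bottom of the chute, the round soap and brush were left where they were, and the job was handed in at about 12 s of the allowed 37 s (no verdict was returned).

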